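Set and lock the filter wheel of a microscope light

TASK

Turn the filter wheel by its black knob, the shorter way round, until the amber filter points at the light port with the green cap. Then press lightly on the knob and turn it slowly a little to either side of that place until you feel the hidden lock seat, push the knob gently down until it is fully home, and let go. Do not force the knob down where the lock does not go in, and leave the other things on the desk where they are.

Things in the scene. Friction and masses are not known exactly. Their poses are not given: they have to be found in the camera images.
- console: grey light-filter console fixed to the desk, a box 240 x 280 x 48 mm (x, y, z); origin at the centre of its underside, z up. The wheel turns about the vertical axis through this origin.
- wheel (a joint): angle (rad) of the filter wheel. It turns endlessly both ways: values a full turn apart are the same setting. At 0 the amber filter points along the console's +x axis; grows counter-clockwise seen from above. Stiff (about 0.06 N m), stays where left. It must never come half a turn away from where it started.
- amber (a point): centre of the amber (orange) filter, 60 mm from the axis, on the upper face of the wheel, an aluminium disc 160 mm across, its upper face 58 mm above the desk. The seven other filters are blue, violet, grey, white or black.
- knob_grip (a point): point to grip on the black knob, on the wheel's axis. The knob turns the wheel: an upright bar 44 mm long, 14 mm thick, 42 mm high, top 16 mm above this point, its long side along the line from axis to amber filter (white mark on the amber end), which is this point's x axis. The point is 40 mm above the wheel's upper face with the knob up, 30 mm with it fully home.
- knob (a joint): how far the knob is pushed down (m): 0 up, 0.010 fully home. No spring: about 3 N of friction, stays where left. A lock pin under the amber filter, 60 mm from the axis, goes down with it: over the lock seat to 0.010, anywhere else only to 0.002, where it meets a rigid plate, on which it slides when the wheel is turned.
- hub (a point): centre of the wheel's upper face, on its axis. Forces: more than 25 N on the tip of the lock pin spoils it, so search with about 6 to 12 N of total push on the knob (3 N of it friction), push slowly and stop when it resists.
- green_port_cap (a point): top centre of the green-capped port, a stub 30 mm across, 40 mm high, standing on the console 115 mm from the axis. Its lock seat, a slot 10 mm wide for the 7 mm pin, is hidden under the wheel, 0.07 to 0.17 rad (4 to 10 mm at the pin) to one side or the other of the line from axis to port, different each time: found only by feel. The pin drops in within 0.02 rad of it.
- black_port_cap (a point): top centre of the same kind of port with a black cap, on the other side of the wheel: the wrong one. It too has a lock seat.
- camera_mid (a point): centre of a loose black and silver photo camera, 125 mm wide, 90 mm high; leave it alone
- jar_mid (a point): centre of a loose brown glass jar with a white lid, 52 mm across, 70 mm high; leave it alone
- slidebox_mid (a point): centre of a loose blue slide box, 100 x 85 x 35 mm; leave it alone

How it is judged:
By the outcome, as a careful person would: the job done as asked, in the order asked, and still so for the second after the job is handed in, with the robot touching nothing.
It also fails if it takes over 61 s, if anything falls off the work surface, if the arm or the gripper's body presses on something with over 40 N, if the wrist force passes 120 N, or if a joint passes its speed limit or range.

ROBOT

A 6-joint arm with a two-finger parallel gripper is mounted at the origin on the work surface. World frame = base frame: x ahead of the robot, y to its left, z up, the work surface at z = 0. Lengths are in m, angles in rad, forces in N, time in s.
With the tool pointing down it reaches from about 0.25 to 0.775 m from the base axis. Payload 4 kg.
Tool frame: the origin (TCP) lies on the centre line of the jaws, within the pads' length; the fingertips stand 19 mm ahead of it and the grasp point (between the pads) is the TCP; x points along the fingers, z is the direction in which the jaws open and shut, and the axes are right-handed (so a half turn about x gives the same grasp; the last joint's range is limited). The gripper opens to 94 mm and grips with 3 to 60 N. Pads are 16 mm wide; open, the fingers measure 119 mm over their backs; the gripper's body (75 mm by 177 mm) begins 78 mm behind the grasp point.
Start: joints at [1.076, 0.087, 1.371, -0, 1.684, -0.103], TCP at [0.21, 0.508, 0.225] pointing down, gripper open.
Joint ranges: [-3.1, 3.1], [-0.76, 2.03], [0.27, 2.55], [-1.08, 4.22], [0.17, 2.65], [-2.57, 2.57]. Speed limits (rad/s): [2.79, 2.79, 3.14, 3.14, 3.14, 3.14].

INTERFACE

Orientations are given as [roll, pitch, yaw] about the fixed x, y, z axes, in that order (R = Rz(yaw) Ry(pitch) Rx(roll)).
In Python, from bench import robot, snapshot, camera_params gives the robot as it stands.
- The arm moves only by the tool step_arm, never from a script. Its argument "motion" is text: rows parted by semicolons, each of 7 numbers parted by spaces: the opening in per cent of the stroke, from 0 (shut) to 100 (fully open), then the shift along the tool's x, y, z in cm, then the turn, a rotation vector about the tool's x, y, z in rad. A call has 1 to 20 rows; each row shifts and turns the commanded pose from where the row before left it, along the tool's axes as they then stand; what a row does not reach is not made up. A row lasts 1/12 s, in which the tool goes at most 41.7 mm and 7.16 degrees, less where a joint would pass 70% of its speed; a pose out of reach is approached as far as the arm can. A call with a gripper value outside its range is refused whole. The fingers move at their own pace and stop on an object; the grip force is fixed at half the most. Time passes only in rows, so rows that do not move let the fingers close. It gives the time, the measured TCP pose, the force and the opening at its end, in the units of the state.
- robot.get_obs(): the state, without advancing time (a new reading comes with each control period).
- snapshot(name): name is "scene" or "side" or "wrist"; returns the picture (480x640x3 uint8, red, green, blue); there is no depth.
- camera_params(name): a dict with "fx", "fy", "cx", "cy" (pixels), "R" (3x3) and "t" (3): a world point X has camera coordinates R X + t. Camera axes: x right, y down, z forward; pixel columns grow to the right and rows downward; lengths in m; the calibration is good to about 2 mm. The wrist camera is an equidistant fisheye: a pixel r from the principal point sees the ray r / f radians off the axis. A picture is of the moment at which its call begins: read the wrist's pose just before it. camera_params takes no time and is no camera call; for the wrist camera it gives the pose at the moment of the call.
- robot.close_job(): hands the job in, once; it reports no verdict.
The state is a dict: "time": time; "joint_positions": joint angles; "qvel": joint speeds; "joint_torque": joint torques, N m; "tool_pos": TCP position; "ee_rot": TCP orientation; "wrist_force": force on the tool from outside, world axes, zero at the start; "wrist_torque": the same for the moment, N m; "width": finger opening in m.
Only numpy, scipy, OpenCV 4.12 (cv2) and the standard library are available. Lean on these libraries where they do the work, as an engineer would, in place of code of your own. Each camera call takes 0.05 s, during which the arm holds its last target.

## Working session

There is one attempt and no reset: what is moved stays moved. The work goes in short steps, Python scripts to look and compute and a tool call to move; the robot and the scene stay as the last step left them, time stands still between calls to the robot, and variables do not carry over. Pictures are saved under pics/ and viewed, and the job is handed in when it is done.

Besides the shell and the picture viewer there is one more tool, called after "Request:" in YAML: its name, and indented under it one key for each argument. step_arm: Moves the arm, as the interface text tells. Its arguments: {"type":"object","properties":{"motion":{"type":"string"}},"required":["motion"]}

```bash
mkdir -p pics; ls; python3 - <<'E'
from bench import robot, snapshot, camera_params
import cv2,numpy as np
o=robot.get_obs();print({k:np.round(v,3) for k,v in o.items()})
for n in("scene","side"):
    cv2.imwrite(f"pics/{n}0.png",snapshot(n)[:,:,::-1])
E
```

```text
pics
{'time': np.float64(0.0), 'joint_positions': array([ 1.076,  0.088,  1.372, -0.   ,  1.684, -0.103]), 'qvel': array([-0.   , -0.002,  0.001,  0.001,  0.001,  0.001]), 'joint_torque': array([-1.0000e-03, -3.4018e+01, -3.0242e+01,  7.1000e-02,  3.3000e-02,
       -0.0000e+00]), 'tool_pos': array([0.21 , 0.508, 0.223]), 'ee_rot': array([ 3.041,  1.569, -2.063]), 'wrist_force': array([-0.853,  0.333,  0.436]), 'wrist_torque': array([-0.055, -0.015, -0.014]), 'width': np.float64(0.094)}
```

View pics/scene0.png

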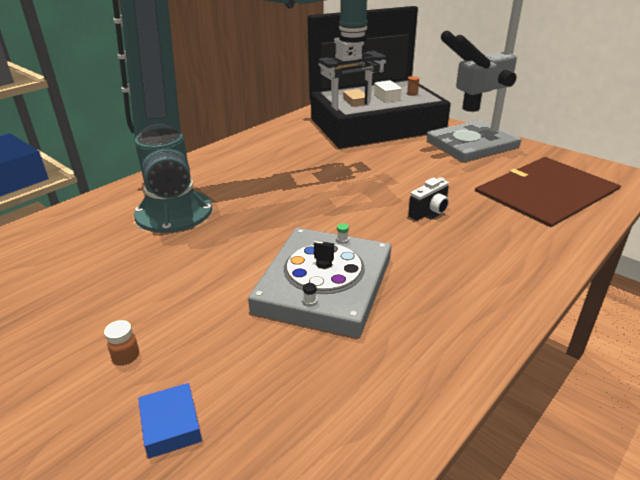

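View pics/side0.png

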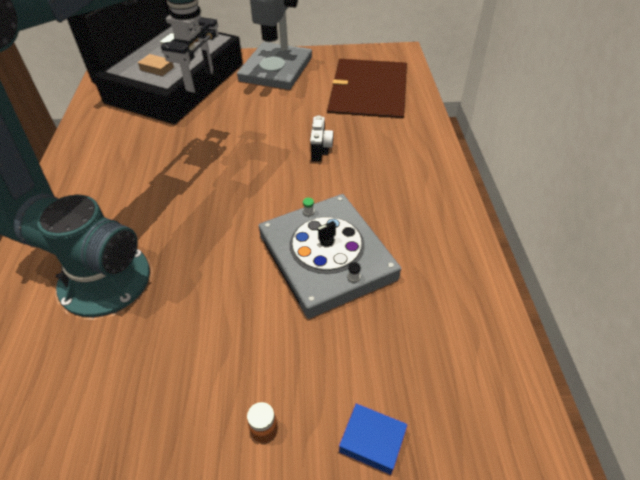

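Scene view: green cap at about (343,229), black cap at (310,290), amber at (297,260). Side view: green (308,203), black (354,268), amber (304,252). Next I measure them by ray casting.

```bash
cat > h.py <<'E'
import cv2,numpy as np
from bench import robot,snapshot,camera_params
def ray(n,u,v):
    p=camera_params(n);R=np.array(p["R"]);t=np.array(p["t"])
    d=np.array([(u-p["cx"])/p["fx"],(v-p["cy"])/p["fy"],1.])
    return -R.T@t,R.T@d
def plane(n,u,v,z):
    c,d=ray(n,u,v);return c+d*(z-c[2])/d[2]
def tri(a,b):
    (c1,d1),(c2,d2)=a,b
    s=np.linalg.lstsq(np.c_[d1,-d2],c2-c1,rcond=None)[0]
    p,q=c1+s[0]*d1,c2+s[1]*d2
    return (p+q)/2,np.linalg.norm(p-q)
def blobs(im,lo,hi,roi):
    x0,x1,y0,y1=roi;m=cv2.inRange(cv2.cvtColor(im,cv2.COLOR_RGB2HSV),lo,hi)
    k=np.zeros_like(m);k[y0:y1,x0:x1]=m[y0:y1,x0:x1]
    n,l,s,c=cv2.connectedComponentsWithStats(k)
    return [(s[i,4],tuple(np.round(c[i],1)),s[i,:4].tolist()) for i in range(1,n) if s[i,4]>8]
E
python3 - <<'E'
from h import *
rois=dict(scene=(245,400,215,335),side=(255,405,190,320))
for n in rois:
    im=cv2.cvtColor(cv2.imread(f"pics/{n}0.png"),cv2.COLOR_BGR2RGB)
    for nm,lo,hi,z in(("green",(45,120,60),(85,255,255),.088),("amber",(10,130,180),(25,255,255),.058),("white",(0,0,225),(180,25,255),.058),("black",(0,0,0),(180,255,45),.088),("violet",(130,100,60),(160,255,255),.058)):
        for b in blobs(im,lo,hi,rois[n]): print(n,nm,b,np.round(plane(n,*b[1],z),4))
for n in rois:
    x0,x1,y0,y1=rois[n]
    cv2.imwrite(f"pics/{n}0c.png",cv2.resize(cv2.imread(f"pics/{n}0.png")[y0:y1,x0:x1],None,fx=4,fy=4,interpolation=cv2.INTER_CUBIC))
E
```

```text
scene green (np.int32(66), (np.float64(342.4), np.float64(227.5)), [338, 224, 10, 8]) [0.4899 0.1382 0.088 ]
scene amber (np.int32(17), (np.float64(247.2), np.float64(215.9)), [245, 215, 7, 4]) [0.2459 0.0603 0.058 ]
scene amber (np.int32(47), (np.float64(252.5), np.float64(218.4)), [245, 215, 17, 9]) [0.2649 0.061  0.058 ]
scene amber (np.int32(6715), (np.float64(324.3), np.float64(264.9)), [245, 215, 155, 120]) [0.5267 0.0338 0.058 ]
scene amber (np.int32(10), (np.float64(246.9), np.float64(227.4)), [245, 226, 5, 4]) [0.2856 0.0243 0.058 ]
scene amber (np.int32(80), (np.float64(297.0), np.float64(259.6)), [291, 256, 13, 8]) [0.4685 0.009  0.058 ]
scene white (np.int32(1332), (np.float64(324.0), np.float64(268.3)), [287, 245, 74, 43]) [0.5343 0.0243 0.058 ]
scene white (np.int32(9), (np.float64(381.8), np.float64(244.6)), [380, 244, 5, 2]) [0.5743 0.1776 0.058 ]
scene white (np.int32(16), (np.float64(258.5), np.float64(292.5)), [256, 291, 6, 4]) [ 0.4881 -0.1232  0.058 ]
scene white (np.int32(17), (np.float64(353.1), np.float64(312.6)), [351, 311, 5, 4]) [ 0.6698 -0.0442  0.058 ]
sc
[... 1949 characters left out ...]
, 220, 67, 48]) [0.5241 0.0175 0.058 ]
side white (np.int32(66), (np.float64(340.0), np.float64(257.8)), [335, 254, 11, 8]) [ 0.5515 -0.0216  0.058 ]
side black (np.int32(269), (np.float64(327.0), np.float64(234.4)), [319, 222, 16, 24]) [0.5252 0.0247 0.088 ]
side black (np.int32(46), (np.float64(348.3), np.float64(231.5)), [344, 229, 10, 6]) [0.5744 0.0302 0.088 ]
side black (np.int32(99), (np.float64(283.0), np.float64(274.1)), [267, 246, 33, 57]) [ 0.424  -0.0826  0.088 ]
side black (np.int32(92), (np.float64(353.7), np.float64(267.8)), [349, 263, 11, 11]) [ 0.5759 -0.0759  0.088 ]
side violet (np.int32(74), (np.float64(351.6), np.float64(245.7)), [346, 242, 12, 8]) [0.5813 0.0126 0.058 ]
```

View pics/side0c.png

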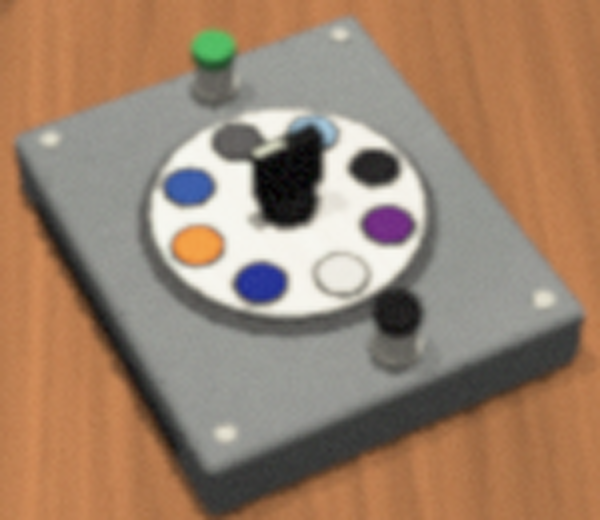

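View pics/scene0c.png

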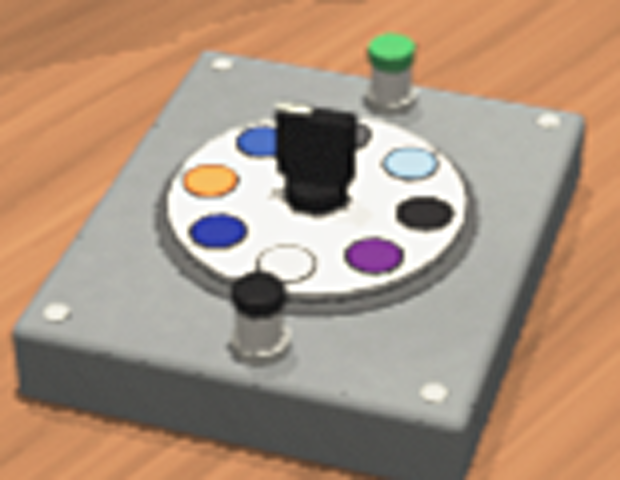

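```bash
python3 - <<'E'
from h import *
from scipy.optimize import least_squares
# filter blobs: colour segmentation
col={"blue":((105,120,60),(128,255,255)),"amber":((10,130,180),(25,255,255)),"lblue":((95,30,150),(110,120,255)),"violet":((130,100,60),(160,255,255)),"black":((0,0,0),(180,255,70))}
roi=dict(scene=(286,362,243,291),side=(291,362,216,273))
P={}
for n in roi:
    im=cv2.cvtColor(cv2.imread(f"pics/{n}0.png"),cv2.COLOR_BGR2RGB)
    for k,(lo,hi) in col.items():
        for b in blobs(im,lo,hi,roi[n]):
            if b[0]>25: print(n,k,b,np.round(plane(n,*b[1],.058),4))
E
```

```text
scene blue (np.int32(54), (np.float64(309.4), np.float64(250.1)), [305, 247, 9, 7]) [0.4644 0.0534 0.058 ]
scene blue (np.int32(78), (np.float64(299.2), np.float64(272.4)), [293, 269, 13, 8]) [ 0.5041 -0.0211  0.058 ]
scene amber (np.int32(80), (np.float64(297.0), np.float64(259.6)), [291, 256, 13, 8]) [0.4685 0.009  0.058 ]
scene lblue (np.int32(79), (np.float64(347.1), np.float64(255.2)), [341, 252, 13, 8]) [0.541  0.0939 0.058 ]
scene violet (np.int32(87), (np.float64(338.0), np.float64(278.5)), [332, 275, 13, 8]) [0.5797 0.0171 0.058 ]
scene black (np.int32(431), (np.float64(323.6), np.float64(254.2)), [314, 243, 20, 26]) [0.4991 0.0626 0.058 ]
scene black (np.int32(78), (np.float64(350.8), np.float64(268.0)), [345, 265, 13, 7]) [0.5769 0.0628 0.058 ]
scene black (np.int32(89), (np.float64(309.2), np.float64(287.1)), [303, 283, 14, 8]) [ 0.5537 -0.0431  0.058 ]
side blue (np.int32(68), (np.float64(301.8), np.float64(236.3)), [297, 233, 11, 8]) [0.4672 0.0499 0.058 ]
side blue (np.int32(80), (np.float64(319.7), np.float64(260.2)), [314, 256, 12, 9]) [ 0.5052 -0.0254  0.058 ]
side amber (np.int32(87), (np.float64(303.9), np.float64(251.0)), [298, 247, 12, 9]) [0.4706 0.0042 0.058 ]
side lblue (np.int32(31), (np.float64(334.2), np.float64(221.2)), [328, 219, 11, 7]) [0.5471 0.0936 0.058 ]
side violet (np.int32(74), (np.float64(351.6), np.float64(245.7)), [346, 242, 12, 8]) [0.5813 0.0126 0.058 ]
side black (np.int32(291), (np.float64(327.1), np.float64(234.4)), [318, 222, 18, 24]) [0.5271 0.0518 0.058 ]
side black (np.int32(66), (np.float64(348.3), np.float64(231.4)), [343, 228, 11, 8]) [0.578  0.0579 0.058 ]
side black (np.int32(110), (np.float64(353.7), np.float64(267.2)), [348, 262, 12, 11]) [ 0.5796 -0.0507  0.058 ]
```

```bash
cat >> h.py <<'E'
from scipy.spatial.transform import Rotation as Ro
def st(p=True):
    o=robot.get_obs();R=Ro.from_euler("xyz",o["ee_rot"]).as_matrix()
    if p: print("t",round(o["time"],2),"pos",np.round(o["tool_pos"],4),"q",np.round(o["joint_positions"],3),"F",np.round(o["wrist_force"],1),"T",np.round(o["wrist_torque"],2),"w",round(float(o["width"]),4)); print(np.round(R,3)," tz angle deg",round(np.degrees(np.arctan2(R[1,2],R[0,2])),1))
    return o,R
E
python3 - <<'E'
from h import *
o,R=st()
for tgt in ([.5235,.0335,.25],):
    print(R.T@(np.array(tgt)-o["tool_pos"]))
E
```

```text
t 0.1 pos [0.2098 0.5079 0.2234] q [ 1.076  0.088  1.372 -0.     1.684 -0.103] F [ 0.4  0.8 -0.3] T [-0.02  0.06 -0.01] w 0.0937
[[-0.001 -0.924  0.382]
 [-0.002  0.382  0.924]
 [-1.     0.    -0.002]]  tz angle deg 67.5
[-0.02601261 -0.47107179 -0.31871731]
```

Request:
step_arm:
  motion: "100 -1.3 0 0 0 0 0; 100 -1.3 0 0 0 0 0; 100 0 -2.94 -1.99 0 0 0; 100 0 -2.94 -1.99 0 0 0; 100 0 -2.94 -1.99 0 0 0; 100 0 -2.94 -1.99 0 0 0; 100 0 -2.94 -1.99 0 0 0; 100 0 -2.94 -1.99 0 0 0; 100 0 -2.94 -1.99 0 0 0; 100 0 -2.94 -1.99 0 0 0; 100 0 -2.94 -1.99 0 0 0; 100 0 -2.94 -1.99 0 0 0; 100 0 -2.94 -1.99 0 0 0; 100 0 -2.94 -1.99 0 0 0; 100 0 -2.94 -1.99 0 0 0; 100 0 -2.94 -1.99 0 0 0; 100 0 -2.94 -1.99 0 0 0; 100 0 -2.94 -1.99 0 0 0"

```text
time: 1.6
tool_pos: [0.5236, 0.0328, 0.2499]
ee_rot: [1.688, 1.57, 2.867]
wrist_force: [0.3, 0.7, 0.2]
width: 0.0938
```

Request:
step_arm:
  motion: "100 0 0 0 -0.12 0 0; 100 0 0 0 -0.12 0 0; 100 0 0 0 -0.12 0 0; 100 0 0 0 -0.12 0 0; 100 0 0 0 -0.12 0 0; 100 0 0 0 -0.12 0 0; 100 0 0 0 -0.12 0 0; 100 0 0 0 0 0 0; 100 0 0 0 0 0 0; 100 0 0 0 0 0 0; 100 0 0 0 0 0 0"

```text
time: 2.52
tool_pos: [0.5231, 0.0344, 0.2503]
ee_rot: [0.853, 1.571, 2.871]
wrist_force: [-0.1, -0.4, 0.1]
width: 0.0942
```

```bash
python3 - <<'E'
from h import *
st();p=camera_params("wrist");im=snapshot("wrist");np.savez("pics/w1.npz",im=im,**p)
print(p);cv2.imwrite("pics/w1.png",im[:,:,::-1])
E
```

```text
t 2.52 pos [0.5231 0.0344 0.2503] q [-0.042  0.026  1.384  0.     1.732 -2.06 ] F [-0.1 -0.4  0.1] T [0.05 0.02 0.02] w 0.0942
[[-0.    -0.902 -0.432]
 [ 0.    -0.432  0.902]
 [-1.     0.     0.   ]]  tz angle deg 115.6
{'fx': 371.64829954431775, 'fy': 371.64829954431775, 'cx': 313.28931946487523, 'cy': 243.0895418641483, 'R': array([[-4.31945159e-01,  9.01899788e-01,  3.89384634e-04],
       [ 8.77738744e-01,  4.20274414e-01,  2.30095880e-01],
       [ 2.07359777e-01,  9.97305793e-02, -9.73167886e-01]]), 't': array([ 0.19420669, -0.50275064,  0.30321424])}
```

View pics/w1.png

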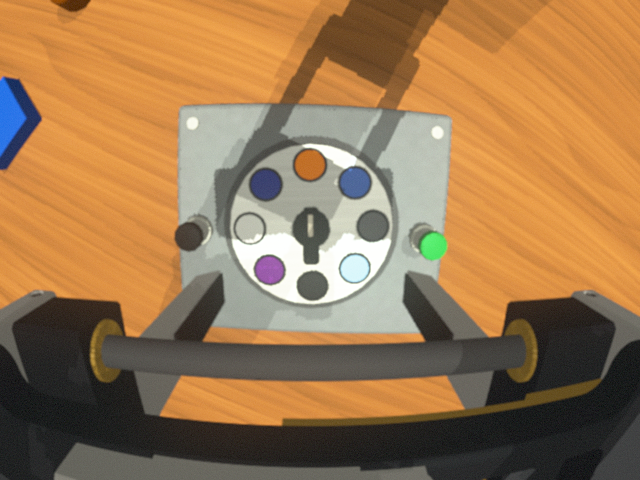

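Wrist view: amber (310,165), opposite black filter (312,286), light blue (355,268), dark blue (266,184), knob at about (312,230), green cap (433,246), black cap (190,236).

```bash
cat >> h.py <<'E'
def wplane(d,u,v,z):
    R,t=d["R"],d["t"];x,y=(u-d["cx"])/d["fx"],(v-d["cy"])/d["fy"];r=np.hypot(x,y)
    dc=np.array([x/r*np.sin(r),y/r*np.sin(r),np.cos(r)]);c=-R.T@t;w=R.T@dc
    return c+w*(z-c[2])/w[2]
E
python3 - <<'E'
from h import *
d=np.load("pics/w1.npz");im=d["im"]
col={"blue":((100,120,50),(128,255,255)),"amber":((5,130,120),(20,255,255)),"lblue":((90,25,120),(110,120,255)),"violet":((130,100,60),(165,255,255)),"green":((45,120,60),(85,255,255)),"dark":((0,0,0),(180,255,75))}
for k,(lo,hi) in col.items():
    for b in blobs(im,lo,hi,(170,455,100,305)):
        if 200<b[0]<1500: print(k,b,np.round(wplane(d,*b[1],.088 if k=="green" or b[1][0]<200 else .058),4))
E
```

```text
blue (np.int32(518), (np.float64(354.9), np.float64(182.0)), [341, 169, 28, 27]) [0.4665 0.0519 0.058 ]
amber (np.int32(727), (np.float64(309.5), np.float64(164.4)), [295, 150, 30, 30]) [0.4703 0.0059 0.058 ]
lblue (np.int32(674), (np.float64(354.4), np.float64(268.0)), [340, 254, 30, 29]) [0.5428 0.09   0.058 ]
violet (np.int32(547), (np.float64(269.0), np.float64(269.6)), [256, 257, 27, 26]) [0.5811 0.0139 0.058 ]
green (np.int32(585), (np.float64(433.0), np.float64(245.6)), [420, 232, 27, 28]) [0.4853 0.14   0.088 ]
dark (np.int32(203), (np.float64(310.9), np.float64(215.6)), [297, 208, 30, 18]) [0.514  0.0283 0.058 ]
dark (np.int32(459), (np.float64(188.9), np.float64(236.8)), [176, 223, 27, 27]) [ 0.5753 -0.0672  0.088 ]
dark (np.int32(444), (np.float64(213.4), np.float64(293.8)), [197, 275, 27, 30]) [ 0.6312 -0.0283  0.058 ]
dark (np.int32(425), (np.float64(413.4), np.float64(294.1)), [404, 275, 26, 30]) [0.5417 0.1596 0.058 ]
```

Request:
step_arm:
  motion: "100 0 0 -0.17 -0.02 0 0; 100 3 0 0 0 0 0; 100 3 0 0 0 0 0; 100 3 0 0 0 0 0; 100 3 0 0 0 0 0; 100 2 0 0 0 0 0; 100 1.2 0 0 0 0 0; 100 0 0 0 0 0 0; 100 0 0 0 0 0 0; 100 0 0 0 0 0 0"

```text
time: 3.4
tool_pos: [0.5252, 0.0328, 0.1004]
ee_rot: [-2.062, 1.567, -0.023]
wrist_force: [-0.3, -0.1, -0.0]
width: 0.0941
```

```bash
python3 - <<'E'
from h import *
st();im=snapshot("wrist");cv2.imwrite("pics/w2.png",im[:,:,::-1])
E
```

```text
t 3.4 pos [0.5252 0.0328 0.1004] q [-0.045  0.091  1.617  0.     1.431 -2.084] F [-0.3 -0.1 -0. ] T [0.04 0.04 0.01] w 0.0941
[[ 0.003 -0.892 -0.451]
 [-0.    -0.451  0.892]
 [-1.    -0.003 -0.002]]  tz angle deg 116.8
```

View pics/w2.png

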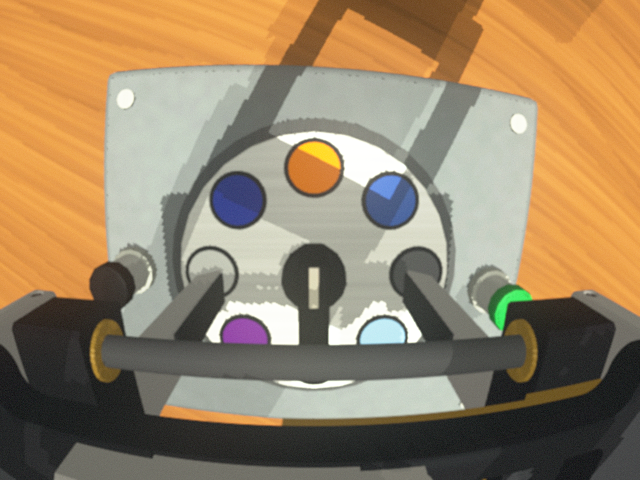

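Knob bar is upright at about (314,290), centred between fingers and parallel to the pads. Closing.

Request:
step_arm:
  motion: "100 0.24 0.12 0.04 0 0 0; 60 0 0 0 0 0 0; 30 0 0 0 0 0 0; 15 0 0 0 0 0 0; 0 0 0 0 0 0 0; 0 0 0 0 0 0 0; 0 0 0 0 0 0 0; 0 0 0 0 0 0 0; 0 0 0 0 0 0 0; 0 0 0 0 0 0 0"

```text
time: 4.28
tool_pos: [0.5227, 0.0327, 0.096]
ee_rot: [0.028, 1.571, 2.067]
wrist_force: [-0.6, -1.4, 0.2]
width: 0.0377
```

```bash
python3 - <<'E'
from h import *
st()
E
```

```text
t 4.28 pos [0.5227 0.0327 0.096 ] q [-0.046  0.091  1.625  0.     1.425 -2.085] F [-0.6 -1.4  0.2] T [ 0.03 -0.06 -0.01] w 0.0377
[[-0.    -0.892 -0.451]
 [ 0.    -0.451  0.892]
 [-1.     0.     0.   ]]  tz angle deg 116.8
```

Request:
step_arm:
  motion: "0 0 0 0 0 0 0; 0 0 0 0 0 0 0; 0 0 0 0 0 0 0; 0 0 0 0 0 0 0; 0 0 0 0 0 0 0; 0 0 0 0 0 0 0; 0 0 0 0 0 0 0; 0 0 0 0 0 0 0"

```text
time: 4.95
tool_pos: [0.5231, 0.032, 0.0961]
ee_rot: [-3.042, 1.569, -1.003]
wrist_force: [2.9, -4.8, -1.2]
width: 0.0137
```

```bash
python3 - <<'E'
from h import *
st()
E
```

```text
t 4.95 pos [0.5231 0.032  0.0961] q [-4.600e-02  9.100e-02  1.625e+00 -1.000e-03  1.425e+00 -2.085e+00] F [ 2.9 -4.8 -1.2] T [-0.76 -0.47 -0.04] w 0.0137
[[ 0.001 -0.893 -0.451]
 [-0.001 -0.451  0.893]
 [-1.    -0.    -0.002]]  tz angle deg 116.8
```

Request:
step_arm:
  motion: "0 0 0 -0.1 0 0 0; 0 0 0 0 0.05 0 0; 0 0 0 0 0.1 0 0; 0 0 0 0 0.1 0 0; 0 0 0 0 0.1 0 0; 0 0 0 0 0.05 0 0; 0 0 0 0 0 0 0; 0 0 0 0 0 0 0"

```text
time: 5.62
tool_pos: [0.523, 0.0325, 0.0961]
ee_rot: [0.164, 1.569, 1.805]
wrist_force: [0.0, 0.3, -0.2]
width: 0.0141
```

```bash
python3 - <<'E'
from h import *
st();im=snapshot("wrist");cv2.imwrite("pics/w3.png",im[:,:,::-1])
E
```

```text
t 5.62 pos [0.523  0.0325 0.0961] q [-4.700e-02  9.200e-02  1.624e+00  1.000e-03  1.426e+00 -1.688e+00] F [ 0.   0.3 -0.2] T [-0.04 -0.14 -0.11] w 0.0141
[[-0.    -0.998 -0.07 ]
 [ 0.002 -0.07   0.998]
 [-1.     0.     0.002]]  tz angle deg 94.0
```

View pics/w3.png

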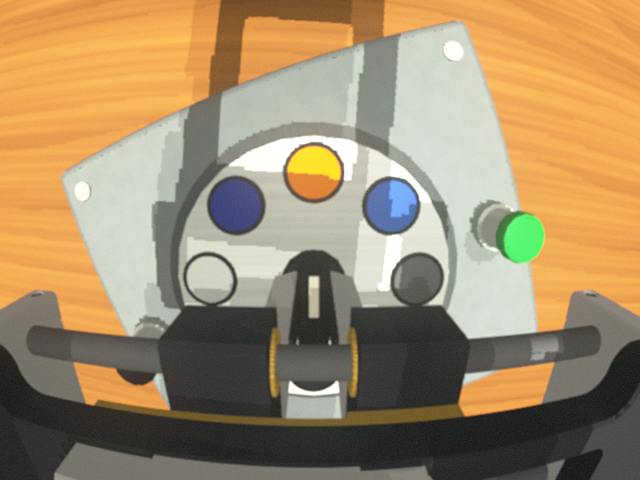

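Grip firm, wheel follows (amber at (314,172), green cap at (520,237)). Turning the rest.

Request:
step_arm:
  motion: "0 0 0 0 0.05 0 0; 0 0 0 0 0.1 0 0; 0 0 0 0 0.1 0 0; 0 0 0 0 0.1 0 0; 0 0 0 0 0.1 0 0; 0 0 0 0 0.1 0 0; 0 0 0 0 0.1 0 0; 0 0 0 0 0.1 0 0; 0 0 0 0 0.1 0 0; 0 0 0 0 0.1 0 0; 0 0 0 0 0.1 0 0; 0 0 0 0 0.1 0 0; 0 0 0 0 0.1 0 0; 0 0 0 0 0.04 0 0; 0 0 0 0 0 0 0; 0 0 0 0 0 0 0"

```text
time: 7.0
tool_pos: [0.5241, 0.0343, 0.0961]
ee_rot: [0.733, 1.565, 1.084]
wrist_force: [4.2, 3.8, -2.0]
width: 0.0139
```

```bash
python3 - <<'E'
from h import *
st();p=camera_params("wrist");im=snapshot("wrist");cv2.imwrite("pics/w4.png",im[:,:,::-1]);np.savez("pics/w4.npz",im=im,**p)
hub=np.array([.5238,.0329])
for k,lo,hi,z in(("amber",(5,130,120),(24,255,255),.058),("green",(45,120,60),(85,255,255),.088)):
    for b in blobs(im,lo,hi,(200,430,80,300)):
        if b[0]>300:
            q=wplane(p,*b[1],z);v=q[:2]-hub;print(k,b,np.round(q,4),np.hypot(*v),np.degrees(np.arctan2(v[1],v[0])))
E
```

```text
t 7.0 pos [0.5241 0.0343 0.0961] q [-0.046  0.092  1.624  0.005  1.423 -0.398] F [ 4.2  3.8 -2. ] T [ 0.64 -0.68 -0.04] w 0.0139
[[ 0.003 -0.344  0.939]
 [ 0.005  0.939  0.344]
 [-1.     0.004  0.004]]  tz angle deg 20.1
```

View pics/w4.png

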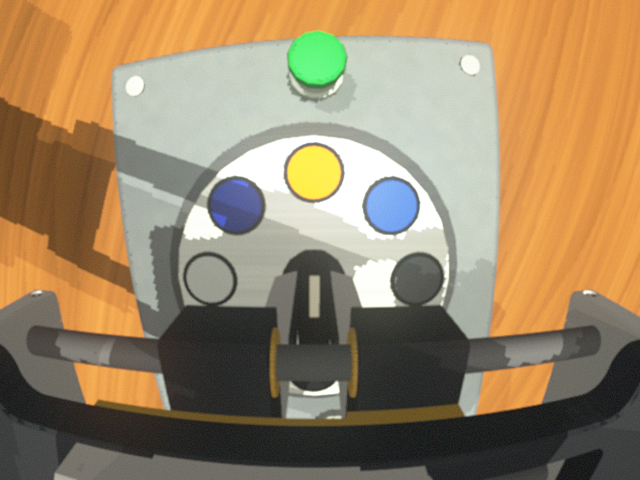

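Amber (314,172) and green cap (317,58) are in line. I'll centre the grip, then press in small steps.

Request:
step_arm:
  motion: "0 0 0.04 0.1 0 0 0; 0 0 0 0 0 0 0; 0 0.05 0 0 0 0 0; 0 0 0 0 0 0 0"

```text
time: 7.38
tool_pos: [0.5242, 0.0343, 0.0961]
ee_rot: [0.962, 1.567, 1.312]
wrist_force: [1.5, 5.1, 1.5]
width: 0.0138
```

Request:
step_arm:
  motion: "0 0.05 0 0 0 0 0; 0 0 0 0 0 0 0"

```text
time: 7.55
tool_pos: [0.5242, 0.0342, 0.0958]
ee_rot: [0.94, 1.567, 1.29]
wrist_force: [1.8, 5.3, 2.1]
width: 0.0139
```

Request:
step_arm:
  motion: "0 0.05 0 0 0 0 0; 0 0 0 0 0 0 0"

```text
time: 7.72
tool_pos: [0.5242, 0.0343, 0.0954]
ee_rot: [0.923, 1.567, 1.273]
wrist_force: [1.3, 5.7, 1.0]
width: 0.0139
```

Request:
step_arm:
  motion: "0 0.05 0.08 0 0 0 0; 0 0 0 0 0 0 0"

```text
time: 7.88
tool_pos: [0.5242, 0.0343, 0.0949]
ee_rot: [0.518, 1.568, 0.868]
wrist_force: [1.7, 5.8, 2.1]
width: 0.0139
```

Request:
step_arm:
  motion: "0 0.05 0 0 0 0 0; 0 0 0 0 0 0 0"

```text
time: 8.05
tool_pos: [0.5242, 0.0343, 0.0942]
ee_rot: [0.603, 1.568, 0.952]
wrist_force: [2.2, 5.2, 2.7]
width: 0.0143
```

Request:
step_arm:
  motion: "0 0.05 0 0 0 0 0; 0 0 0 0 0 0 0"

```text
time: 8.22
tool_pos: [0.5242, 0.0343, 0.0938]
ee_rot: [0.613, 1.568, 0.962]
wrist_force: [1.3, 5.4, 2.3]
width: 0.0139
```

Request:
step_arm:
  motion: "0 0.03 0 0 0 0 0; 0 0 0 0 0 0 0"

```text
time: 8.38
tool_pos: [0.5242, 0.0343, 0.0939]
ee_rot: [0.588, 1.568, 0.938]
wrist_force: [0.9, 5.5, 4.7]
width: 0.0139
```

Request:
step_arm:
  motion: "0 0.04 0 0 0 0 0; 0 0 0 0 0 0 0"

```text
time: 8.55
tool_pos: [0.5242, 0.0343, 0.0938]
ee_rot: [0.536, 1.568, 0.885]
wrist_force: [1.1, 5.5, 5.4]
width: 0.014
```

Request:
step_arm:
  motion: "0 0.04 0 0 0 0 0; 0 0 0 0 0 0 0; 0 0 0 0 0 0 0"

```text
time: 8.8
tool_pos: [0.5242, 0.0343, 0.0938]
ee_rot: [0.496, 1.568, 0.845]
wrist_force: [-0.4, 3.9, 7.1]
width: 0.0137
```

```bash
python3 - <<'E'
from h import *
st()
E
```

```text
t 8.8 pos [0.5242 0.0343 0.0938] q [-0.044  0.095  1.626  0.002  1.419 -0.394] F [-0.4  3.9  7.1] T [ 1.07  0.13 -0.  ] w 0.0137
[[ 0.002 -0.342  0.94 ]
 [ 0.002  0.94   0.342]
 [-1.     0.001  0.003]]  tz angle deg 20.0
```

Request:
step_arm:
  motion: "0 0.03 0 0 0 0 0; 0 0 0 0 0.01 0 0; 0 0 0 0 0.01 0 0; 0 0 0 0 0.01 0 0; 0 0 0 0 0.01 0 0; 0 0 0 0 0 0 0"

```text
time: 9.3
tool_pos: [0.5243, 0.0342, 0.0937]
ee_rot: [0.468, 1.568, 0.778]
wrist_force: [-0.6, 5.5, 7.3]
width: 0.0136
```

Request:
step_arm:
  motion: "0 0 0 0 0.01 0 0; 0 0 0 0 0.01 0 0; 0 0 0 0 0 0 0"

```text
time: 9.55
tool_pos: [0.5243, 0.0343, 0.0938]
ee_rot: [0.462, 1.568, 0.752]
wrist_force: [0.8, 5.5, 7.8]
width: 0.0139
```

Request:
step_arm:
  motion: "0 0 0 0 0.01 0 0; 0 0 0 0 0.01 0 0; 0 0 0 0 0 0 0"

```text
time: 9.8
tool_pos: [0.5243, 0.0343, 0.0938]
ee_rot: [0.486, 1.568, 0.756]
wrist_force: [-0.3, 5.2, 6.8]
width: 0.0138
```

Request:
step_arm:
  motion: "0 0 0 0 0.01 0 0; 0 0 0 0 0.01 0 0; 0 0 0 0 0 0 0"

```text
time: 10.05
tool_pos: [0.5244, 0.0343, 0.0938]
ee_rot: [0.494, 1.568, 0.744]
wrist_force: [0.2, 4.5, 7.6]
width: 0.014
```

Request:
step_arm:
  motion: "0 0 0 0 0.01 0 0; 0 0 0 0 0.01 0 0; 0 0 0 0 0 0 0"

```text
time: 10.3
tool_pos: [0.5244, 0.0343, 0.0938]
ee_rot: [0.477, 1.568, 0.707]
wrist_force: [-0.7, 4.1, 7.5]
width: 0.0137
```

Request:
step_arm:
  motion: "0 0 0 0 0.01 0 0; 0 0 0 0 0.01 0 0; 0 0 0 0 0 0 0"

```text
time: 10.55
tool_pos: [0.5244, 0.0343, 0.0937]
ee_rot: [0.494, 1.568, 0.703]
wrist_force: [-0.3, 4.2, 8.1]
width: 0.0136
```

Request:
step_arm:
  motion: "0 0 0 0 0.01 0 0; 0 0 0 0 0.01 0 0; 0 0 0 0 0 0 0"

```text
time: 10.8
tool_pos: [0.5245, 0.0343, 0.0938]
ee_rot: [0.51, 1.567, 0.7]
wrist_force: [0.2, 4.9, 7.7]
width: 0.0135
```

Request:
step_arm:
  motion: "0 0 0 0 0.01 0 0; 0 0 0 0 0.01 0 0; 0 0 0 0 0 0 0"

```text
time: 11.05
tool_pos: [0.5245, 0.0343, 0.0937]
ee_rot: [0.527, 1.567, 0.697]
wrist_force: [0.4, 5.0, 7.5]
width: 0.0135
```

Request:
step_arm:
  motion: "0 0 0 0 0.01 0 0; 0 0 0 0 0.01 0 0; 0 0 0 0 0 0 0"

```text
time: 11.3
tool_pos: [0.5245, 0.0343, 0.0938]
ee_rot: [0.516, 1.567, 0.666]
wrist_force: [1.1, 4.8, 7.3]
width: 0.014
```

```bash
python3 - <<'E'
from h import *
st();p=camera_params("wrist");im=snapshot("wrist");cv2.imwrite("pics/w5.png",im[:,:,::-1])
E
```

```text
t 11.3 pos [0.5245 0.0343 0.0938] q [-0.044  0.095  1.626  0.002  1.418 -0.194] F [1.1 4.8 7.3] T [1.1  0.15 0.2 ] w 0.014
[[ 0.003 -0.149  0.989]
 [ 0.002  0.989  0.149]
 [-1.     0.002  0.003]]  tz angle deg 8.6
```

View pics/w5.png

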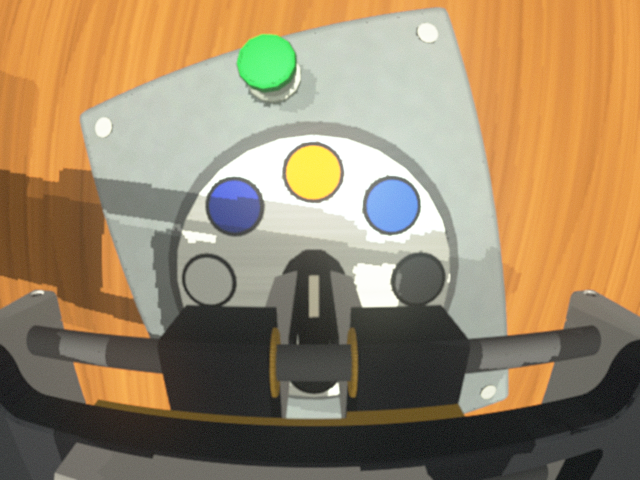

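The wheel is 0.2 rad past the port line (amber (314,172), cap (268,62)) with no drop on this side. Now back and over to the other side.

Request:
step_arm:
  motion: "0 0 0 0 -0.02 0 0; 0 0 0 0 -0.02 0 0; 0 0 0 0 -0.02 0 0; 0 0 0 0 -0.02 0 0; 0 0 0 0 -0.02 0 0; 0 0 0 0 0 0 0"

```text
time: 11.85
tool_pos: [0.5244, 0.0343, 0.0938]
ee_rot: [0.532, 1.567, 0.781]
wrist_force: [-1.4, 4.6, 8.4]
width: 0.0138
```

Request:
step_arm:
  motion: "0 0 0 0 -0.02 0 0; 0 0 0 0 -0.02 0 0; 0 0 0 0 -0.02 0 0; 0 0 0 0 -0.02 0 0; 0 0 0 0 -0.02 0 0; 0 0 0 0 0 0 0"

```text
time: 12.35
tool_pos: [0.5243, 0.0342, 0.0937]
ee_rot: [0.508, 1.568, 0.858]
wrist_force: [-1.0, 4.9, 8.3]
width: 0.0136
```

Request:
step_arm:
  motion: "0 0 0 0 -0.01 0 0; 0 0 0 0 -0.01 0 0; 0 0 0 0 -0.01 0 0; 0 0 0 0 0 0 0"

```text
time: 12.68
tool_pos: [0.5242, 0.0342, 0.0937]
ee_rot: [0.498, 1.568, 0.877]
wrist_force: [-0.5, 4.6, 7.0]
width: 0.0139
```

Request:
step_arm:
  motion: "0 0 0 0 -0.01 0 0; 0 0 0 0 -0.01 0 0; 0 0 0 0 0 0 0"

```text
time: 12.93
tool_pos: [0.5242, 0.0342, 0.0937]
ee_rot: [0.49, 1.568, 0.889]
wrist_force: [-0.2, 4.6, 7.0]
width: 0.0139
```

Request:
step_arm:
  motion: "0 0 0 0 -0.01 0 0; 0 0 0 0 -0.01 0 0; 0 0 0 0 0 0 0"

```text
time: 13.18
tool_pos: [0.5241, 0.0342, 0.0936]
ee_rot: [0.5, 1.568, 0.919]
wrist_force: [-1.2, 3.8, 7.8]
width: 0.0138
```

Request:
step_arm:
  motion: "0 0 0 0 -0.01 0 0; 0 0 0 0 0 0 0"

```text
time: 13.35
tool_pos: [0.5241, 0.0342, 0.0934]
ee_rot: [0.497, 1.568, 0.926]
wrist_force: [-0.6, 5.1, 6.0]
width: 0.0134
```

Request:
step_arm:
  motion: "0 0 0 0 -0.01 0 0; 0 0 0 0 0 0 0"

```text
time: 13.52
tool_pos: [0.524, 0.0343, 0.0927]
ee_rot: [0.549, 1.568, 0.989]
wrist_force: [1.7, 5.0, 2.1]
width: 0.0139
```

Request:
step_arm:
  motion: "0 0 0 0 -0.01 0 0; 0 0 0 0 0 0 0"

```text
time: 13.68
tool_pos: [0.524, 0.0342, 0.0923]
ee_rot: [0.599, 1.568, 1.049]
wrist_force: [1.6, 4.5, 1.9]
width: 0.0139
```

It fell in: z is dropping and push fell to about 2 N at +0.10 rad. Pushing down gently.

Request:
step_arm:
  motion: "0 0.05 0 0 0 0 0; 0 0.05 0 0 0 0 0; 0 0 0 0 0 0 0"

```text
time: 13.93
tool_pos: [0.524, 0.0342, 0.0911]
ee_rot: [0.641, 1.568, 1.091]
wrist_force: [0.9, 4.6, 1.4]
width: 0.0139
```

Request:
step_arm:
  motion: "0 0.05 0 0 0 0 0; 0 0.05 0 0 0 0 0; 0 0 0 0 0 0 0"

```text
time: 14.18
tool_pos: [0.524, 0.0342, 0.0902]
ee_rot: [0.618, 1.568, 1.067]
wrist_force: [2.5, 4.9, 2.5]
width: 0.0139
```

Request:
step_arm:
  motion: "0 0.05 0 0 0 0 0; 0 0.05 0 0 0 0 0; 0 0 0 0 0 0 0"

```text
time: 14.43
tool_pos: [0.524, 0.0342, 0.0891]
ee_rot: [0.636, 1.568, 1.085]
wrist_force: [1.9, 6.1, 1.2]
width: 0.0142
```

Request:
step_arm:
  motion: "0 0.05 0 0 0 0 0; 0 0.05 0 0 0 0 0; 0 0 0 0 0 0 0"

```text
time: 14.68
tool_pos: [0.524, 0.0342, 0.0882]
ee_rot: [0.608, 1.568, 1.058]
wrist_force: [1.8, 4.9, 2.2]
width: 0.0142
```

Request:
step_arm:
  motion: "0 0.05 0 0 0 0 0; 0 0.05 0 0 0 0 0; 0 0 0 0 0 0 0"

```text
time: 14.93
tool_pos: [0.524, 0.0342, 0.0872]
ee_rot: [0.637, 1.568, 1.087]
wrist_force: [0.9, 5.6, 1.0]
width: 0.0137
```

Request:
step_arm:
  motion: "0 0.05 0 0 0 0 0; 0 0 0 0 0 0 0"

```text
time: 15.1
tool_pos: [0.524, 0.0343, 0.0867]
ee_rot: [0.62, 1.568, 1.069]
wrist_force: [1.6, 5.5, 2.3]
width: 0.0138
```

Request:
step_arm:
  motion: "0 0.05 0 0 0 0 0; 0 0 0 0 0 0 0"

```text
time: 15.27
tool_pos: [0.524, 0.0342, 0.0862]
ee_rot: [0.634, 1.568, 1.083]
wrist_force: [1.0, 4.8, 1.4]
width: 0.0139
```

Request:
step_arm:
  motion: "0 0.04 0 0 0 0 0; 0 0 0 0 0 0 0"

```text
time: 15.43
tool_pos: [0.524, 0.0342, 0.0859]
ee_rot: [0.618, 1.568, 1.068]
wrist_force: [2.0, 4.4, 3.5]
width: 0.0136
```

Request:
step_arm:
  motion: "0 0.04 0 0 0 0 0; 0 0 0 0 0 0 0"

```text
time: 15.6
tool_pos: [0.5241, 0.0342, 0.0859]
ee_rot: [0.574, 1.568, 1.023]
wrist_force: [0.1, 5.4, 5.4]
width: 0.0135
```

Request:
step_arm:
  motion: "0 0.04 0 0 0 0 0; 0 0 0 0 0 0 0"

```text
time: 15.77
tool_pos: [0.5241, 0.0342, 0.0858]
ee_rot: [0.523, 1.568, 0.973]
wrist_force: [0.5, 5.3, 6.6]
width: 0.0143
```

Firm stop at z=0.0859, 10.2 mm of travel, at about 7 N. Letting go.

Request:
step_arm:
  motion: "0 0.04 0 0 0 0 0; 0 0 0 0 0 0 0; 60 0 0 0 0 0 0; 60 0 0 0 0 0 0; 60 0 0 0 0 0 0; 60 0 0 0 0 0 0; 60 0 0 0 0 0 0; 60 0 0 0 0 0 0; 60 0 0 0 0 0 0"

```text
time: 16.52
tool_pos: [0.5235, 0.0332, 0.0838]
ee_rot: [3.0, 1.57, -2.834]
wrist_force: [-0.4, -0.3, -0.7]
width: 0.0552
```

Request:
step_arm:
  motion: "60 -1 0 0 0 0 0; 60 -2 0 0 0 0 0; 60 -3 0 0 0 0 0; 60 -3 0 0 0 0 0; 60 -3 0 0 0 0 0; 60 -3 0 0 0 0 0; 60 0 0 0 0 0 0; 60 0 0 0 0 0 0; 60 0 0 0 0 0 0; 60 0 0 0 0 0 0"

```text
time: 17.35
tool_pos: [0.5228, 0.0333, 0.2324]
ee_rot: [2.637, 1.568, 3.086]
wrist_force: [-1.2, -0.0, -0.1]
width: 0.0566
```

```bash
python3 - <<'E'
from h import *
st();p=camera_params("wrist");im=snapshot("wrist");cv2.imwrite("pics/w6.png",im[:,:,::-1])
hub=np.array([.5238,.0329])
for k,lo,hi,z in(("amber",(5,130,120),(28,255,255),.058),("green",(45,120,60),(85,255,255),.088)):
    for b in blobs(im,lo,hi,(240,380,60,200)):
        if 300<b[0]<3000:
            q=wplane(p,*b[1],z);v=q[:2]-hub;print(k,b,np.round(q,4),np.hypot(*v),np.degrees(np.arctan2(v[1],v[0])))
im=snapshot("side");cv2.imwrite("pics/s6.png",im[:,:,::-1])
E
```

```text
t 17.35 pos [0.5228 0.0333 0.2324] q [-0.045  0.03   1.416  0.     1.699 -0.494] F [-1.2 -0.  -0.1] T [-0.08 -0.    0.05] w 0.0566
[[-0.003 -0.434  0.901]
 [ 0.     0.901  0.434]
 [-1.     0.002 -0.003]]  tz angle deg 25.7
amber (np.int32(815), (np.float64(315.6), np.float64(165.7)), [300, 150, 32, 32]) [0.4978 0.0869 0.058 ] 0.05996178414229463 115.67173835305914
green (np.int32(778), (np.float64(331.1), np.float64(101.6)), [316, 86, 32, 32]) [0.4857 0.1407 0.088 ] 0.11432054408817512 109.45634440888482
```

View pics/w6.png

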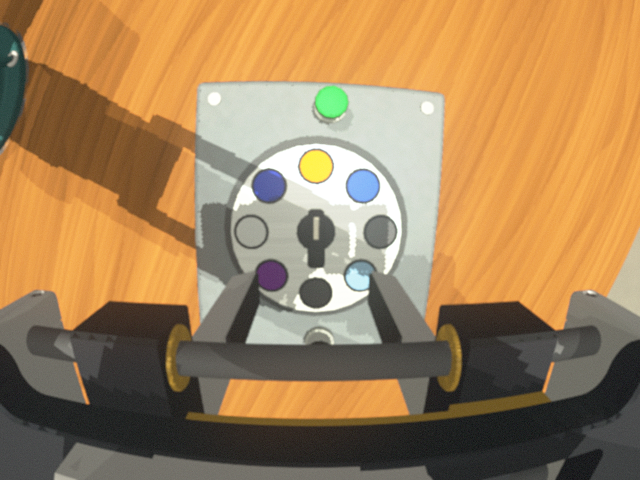

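View pics/s6.png

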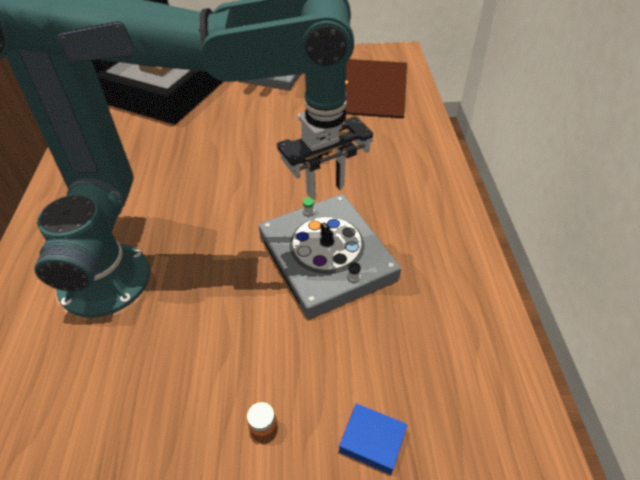

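Wrist view: amber (316,166) and cap (331,102) differ by 6.2°, or 0.108 rad, which is within the stated seat range. In the side view the jar and slide box haven't moved. Handing in.

```bash
python3 - <<'E'
from h import *
print(robot.close_job())
E
```

```text
the job is handed in; nothing more can be done
None
```

The wheel is locked at the green-capped port, with the knob pushed fully home and released. The job was handed in at about 17.5 s.

- **Turn:** I gripped the knob and turned it about 97° clockwise, the shorter way, until the amber filter lined up with the green cap.
- **Search:** I pressed with about 7–8 N on the plate, at 2 mm down. Sweeping 0.20 rad clockwise found nothing. On the other side the pin dropped in about 0.10 rad past the port line.
- **Push home:** The knob went down with 1–3 N and met a firm stop after 10.2 mm of tool travel. The last reading was 6.6 N, followed by one more 0.4 mm press before I let go.

**Last checks**
- The final wrist view puts the amber filter 0.108 rad from the port line, within the stated 0.07–0.17 rad.
- The gripper is open and about 13 cm above the knob, with wrist force about zero.
- The jar and slide box sit at the same place in the side view as at the start. The photo camera is hidden behind the arm there, so I did not see it again, but the arm never came down near it.
- I judged the knob's depth only from tool travel and the stop I felt; I did not measure it again in a picture.
- Before the lock search, the two fixed cameras disagreed with each other by about 5 mm on the hub's y position. I used the wrist view instead, which matched the given sizes to about 1 mm.

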